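Pack the side-dish tins into the mint box and close it up

ROBOT

A 6-joint arm with a two-finger parallel gripper is mounted at the origin on the work surface. World frame = base frame: x ahead of the robot, y to its left, z up, the work surface at z = 0. Lengths are in m, angles in rad, forces in N, time in s.
With the tool pointing down it reaches from about 0.35 to 0.85 m from the base axis. Payload 8.1 kg.
Tool frame: the origin (TCP) lies between the finger pads; the fingertips stand 25 mm ahead of it and the grasp point (between the pads) lies 6 mm ahead of it (robot.tip_reach is the distance from the TCP to the fingertips, in m); z points along the fingers, y is the line along which they close (so a half turn about z gives the same grasp; the last joint's range is limited). The gripper opens to 85 mm and grips with 20 to 120 N. Pads are 22 mm wide; open, the fingers measure 114 mm over their backs; the gripper's body (76 mm by 85 mm) begins 54 mm behind the grasp point. The pads swing forward as they close: fully open they stand 13 mm farther back than shut.
Start: joints at [1.049, 0.13, 1.488, -0, 1.523, -0.085], TCP at [0.254, 0.544, 0.256] pointing down, gripper open.
Joint ranges: [-2.96, 2.96], [-0.89, 2.26], [0.02, 2.5], [-1.34, 4.48], [0, 2.73], [-2.66, 2.66]. Speed limits (rad/s): [2.39, 2.39, 2.79, 3.14, 3.14, 3.14].

INTERFACE

Orientations are given as a rotation vector (axis times angle).
In Python, from station import robot, cams, order gives the robot as it stands.
- The arm moves only by the shell command python3 -m pendant 'ROWS' [FORCE]. ROWS is JSON, one flat list of numbers, 7 for each row, row after row: the shift along the tool's x, y, z scaled (see below), then the turn, a rotation vector about the tool's x, y, z scaled (see below), then the opening, from 0 (shut) to 1 (fully open). A call has 1 to 10 rows; each row is the pose to reach, as a shift and turn from the pose commanded when the call began, along the tool's axes at that moment, turning the shorter way round; what a row does not reach only later rows make up. The controller multiplies each number of a shift by 300 mm and each number of a turn by 360 degrees. A row lasts 1/10 s, in which the tool goes at most 50 mm and 8.59 degrees, less where a joint would pass 70% of its speed; a pose out of reach is approached as far as the arm can. A call with a number of a shift or a turn outside -1 to 1 is refused whole. A call with a gripper value outside its range is refused whole. The fingers move at their own pace and stop on an object; FORCE is the grip in N (left out, the last holds). Time passes only in rows, so rows that repeat a pose let the fingers close. It gives the time, the measured TCP pose, the force, the opening and the grip force at its end, in the units of the state.
- robot.sense(): the state, without advancing time (a new reading comes with each control period).
- cams.grab_frame(name): name is "side" or "top"; returns a dict with "image" (384x512x3 uint8, red, green, blue), "mtx" (3x3 intrinsics, pixels), "R" (3x3) and "t" (3): a world point X has camera coordinates R X + t. Camera axes: x right, y down, z forward; pixel columns grow to the right and rows downward; lengths in m; the calibration is good to about 2 mm. A picture is of the moment at which its call begins. There is no depth.
- order.sign_off(): hands the job in; it is judged then, once.
The state is a dict: "time_s": time; "qpos": joint angles; "joint_vel": joint speeds; "effort": joint torques, N m; "tool_pos": TCP position; "tool_rot": TCP orientation; "contact_force": force on the tool from outside, world axes, zero at the start; "moment": the same for the moment, N m; "opening": opening from 0.0 (shut) to 1.0 (fully open); "gripper_force": force on a finger pad.
Only numpy, scipy, OpenCV 4.12 (cv2) and the standard library are available. Lean on these libraries where they do the work, as an engineer would, in place of code of your own. Each camera call takes 0.05 s, during which the arm holds its last target. There are 200 camera calls.

TASK

Get the mint storage box ready for the kimchi fridge: lift its lid off by the knob and set it down right way up in the middle of the cork mat, then stand every small steel side-dish tin that is on the counter flat on the floor of the box, right way up. When all are in, put the lid back on so that it sits fully home and flip the white latch shut over its edge, leaving everything else on the counter where it stands.

Things in the scene. Friction and masses are not known exactly. Their poses are not given: they have to be found in the camera images.
- storage_box: Mint green plastic storage box, open on top, 190 mm (its x) by 210 mm (its y) outside, 60 mm high; walls and floor 5 mm thick, so 180 (x) by 200 mm (y) inside, inner floor 5 mm above the counter. Fixed to the counter. Origin: centre of its underside; z up. At the start its lid is on it.
- lid: Loose mint lid, 280 g. From its origin (centre of underside, z up) upwards: plug 168 (x) by 188 mm (y), 8 mm deep, 6 mm play inside the box's walls; plate 192 by 214 by 6 mm that rests on the rim; in the middle a white bar knob 24 mm wide (x), 56 long (y), 32 high (14 to 46 mm above origin). Home: origin 52 mm above the box's origin, axes parallel to the box's; a half turn also fits.
- mat: Square cork mat, 240 by 240 mm, 4 mm thick, fixed flat on the counter at the robot's right. Origin: centre of its underside, so its top is 4 mm higher.
- latch (a joint): Angle of the flip latch in rad: 0 is shut (flap flat over the lid's edge), 1.57 upright, 1.9 its stop, leaning outwards. Stiff hinge: the flap stays where it is left; about 1 N at its tip turns it. It starts open (1.6 to 1.8), clear of the lid. With a lid that is not fully home it cannot lie flat.
- latch_hinge (a point): Middle of the latch's hinge line on the box's -y side: 113 mm from the box's centre along its -y, 66 mm above the box's origin. The hinge line runs along the box's x; axes as the box's.
- latch_tip (a point): Middle of the free edge of the latch flap, a white plate 70 mm wide (along the box's x), 55 mm long from the hinge line, 4 mm thick; inner face 1 mm, outer face 5 mm off the hinge line. It swings up and over from the box's -y side; shut, it points to the box's +y, its upper face 71 mm above the box's origin.
- tin1: Closed stainless steel side-dish tin, 80 mm (its x) by 40 mm (its y) by 40 mm high, flat sides, about 160 g, standing on the counter with a clear gap around it. Origin: centre of its underside, z up. Three or four such tins, all alike, are present; None from start to end if absent. Pick it from above across its 40 mm width.
- tin2: Closed stainless steel side-dish tin, 80 mm (its x) by 40 mm (its y) by 40 mm high, flat sides, about 160 g, standing on the counter with a clear gap around it. Origin: centre of its underside, z up. Three or four such tins, all alike, are present; None from start to end if absent. Pick it from above across its 40 mm width.
- tin3: Closed stainless steel side-dish tin, 80 mm (its x) by 40 mm (its y) by 40 mm high, flat sides, about 160 g, standing on the counter with a clear gap around it. Origin: centre of its underside, z up. Three or four such tins, all alike, are present; None from start to end if absent. Pick it from above across its 40 mm width.
- tin4: Closed stainless steel side-dish tin, 80 mm (its x) by 40 mm (its y) by 40 mm high, flat sides, about 160 g, standing on the counter with a clear gap around it. Origin: centre of its underside, z up. Three or four such tins, all alike, are present; None from start to end if absent. Pick it from above across its 40 mm width.
- dish1: Bystander: round brown ceramic banchan dish, 90 mm across, 26 mm high, standing among the tins. Origin: centre of its underside.
- dish2: Bystander: a second brown ceramic banchan dish like the first, 90 mm across, 26 mm high, towards the back.
- bowls: Bystander: nest of three stainless steel bowls, 170 mm across, 72 mm high. Origin: centre of its underside.
- ladle: Bystander: ladle with a grey silicone bowl, 280 mm long, lying behind the cork mat. Origin: on its handle, 132 mm from the bowl's centre, at counter height; x towards the bowl.
- soy_bottle: Bystander: amber glass bottle, 60 mm across, 190 mm high. Origin: centre of its underside.
- pepper_jar: Bystander: clear jar with a white cap, 64 mm across, 78 mm high. Origin: centre of its underside.
- cup: Bystander: white ceramic cup, 72 mm across, 75 mm high, to the left of the box. Origin: centre of its underside.
Things that resemble listed ones, but are neither listed nor needed, are in the scene too. Leave any pink, purple or red look-alike of the tin4 alone.

How it is judged:
By the outcome, as a careful person would: the job done as asked, in the order asked, and still so for the second after the job is handed in, with the robot touching nothing.
Of tin1, tin2, tin3, tin4 only 3 to 4 are there at a start; the rules pass over those that are not, and their reading is None.
At some moment in a run one of tin1, tin2, tin3, tin4 may be knocked a few centimetres aside while the robot is not near it.
It also fails if it takes over 208 s, if anything falls off the work surface, if the arm or the gripper's body presses on something with over 40 N, if the wrist force passes 120 N, or if a joint passes its speed limit or range.

## Working session

There is one attempt and no reset: what is moved stays moved. The work goes in short steps, Python scripts to look and compute and a shell command to move; the robot and the scene stay as the last step left them, time stands still between calls to the robot, and variables do not carry over. Pictures are saved under pics/ and viewed, at most 14 in all, crops included, and the job is handed in when it is done.

```bash
ls; mkdir -p pics; cat > h.py <<'E'
import numpy as np, cv2
from scipy.spatial.transform import Rotation as Rot
from station import robot, cams, order
def grab(n,f=None):
    d=cams.grab_frame(n)
    if f: cv2.imwrite('pics/'+f, d['image'][:,:,::-1])
    return d
def px(d,P):
    P=np.atleast_2d(P); c=(d['R']@P.T).T+d['t']; u=(d['mtx']@c.T).T; return u[:,:2]/u[:,2:]
def ray(d,uv,z):
    uv=np.atleast_2d(np.asarray(uv,float)); r=np.linalg.inv(d['mtx'])@np.c_[uv,np.ones(len(uv))].T
    r=(d['R'].T@r).T; o=-d['R'].T@np.asarray(d['t']); return o+r*((z-o[2])/r[:,2])[:,None]
E
python3 - <<'E'
from h import *
for n in('top','side'):
    d=grab(n); im=cv2.resize(d['image'],None,fx=1.5625,fy=1.5625,interpolation=cv2.INTER_CUBIC)
    cv2.imwrite(f'pics/{n}0.png',im[:,:,::-1]); np.savez(f'{n}0.npz',**d)
    print(n,-d['R'].T@d['t'],d['mtx'][0,0])
s=robot.sense();print(s)
E
```

```text
pics
top [0.50429964 0.07355682 1.23891288] 417.02217371466895
side [ 0.09926316 -0.56312556  1.04858955] 374.4963083045674
{'time_s': 0.1, 'qpos': array([ 1.04862070e+00,  1.31103001e-01,  1.48920217e+00,  2.88772761e-05,
        1.52303615e+00, -8.53774305e-02]), 'joint_vel': array([ 0.00069795, -0.00193462, -0.00185979,  0.00071998,  0.00067987,
       -0.00029141]), 'effort': array([ 1.82662832e-03, -5.70954752e+01, -5.01940298e+01, -1.68101592e-04,
        8.32160847e-03, -1.62657079e-05]), 'tool_pos': array([0.25354353, 0.54326995, 0.25532149]), 'tool_rot': array([-6.80562165e-01, -3.06642684e+00,  2.60702690e-03]), 'contact_force': array([ 0.19257011, -0.35578006,  0.69803261]), 'moment': array([-0.02708085,  0.00989167,  0.03245839]), 'gripper_force': 0.0, 'opening': 1.0012780439154785}
```

View pics/top0.png

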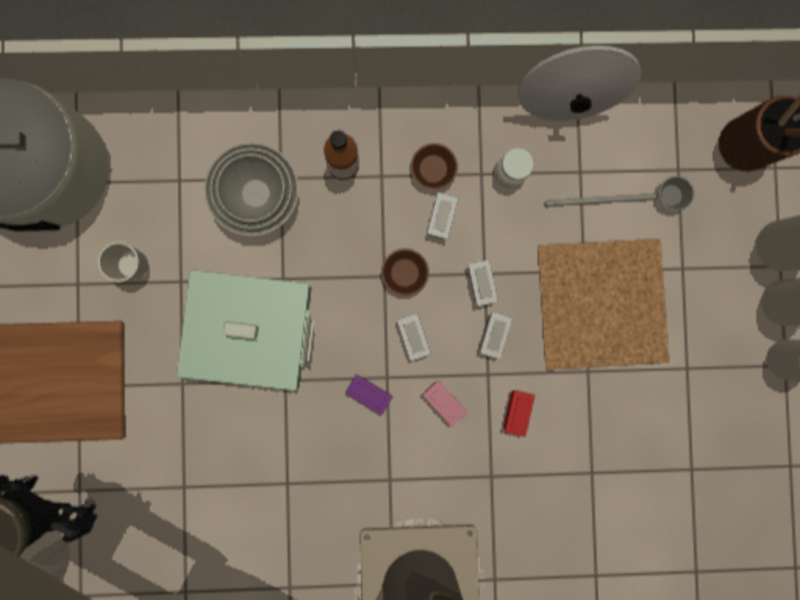

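View pics/side0.png

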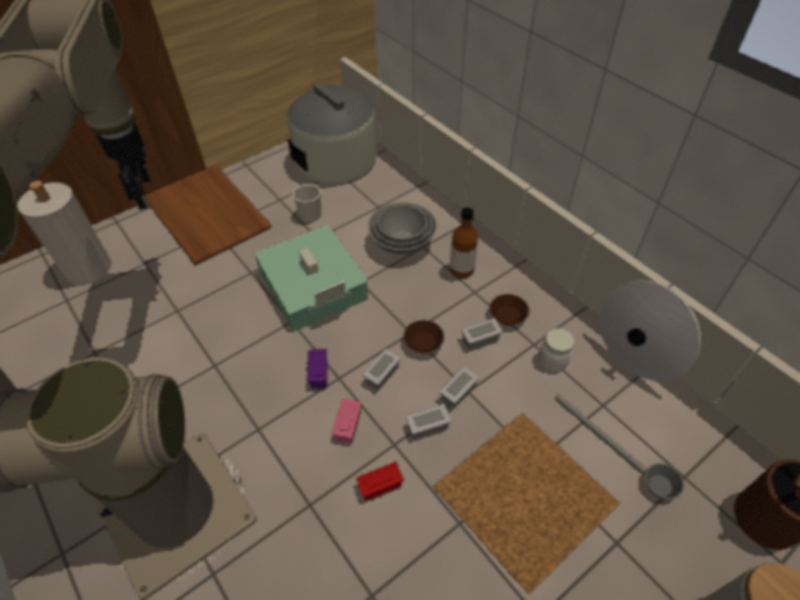

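Candidates, in pixels of the 800-wide top view: steel tins at (442,217), (482,284), (413,338) and (496,336). Look-alikes are purple (369,395), pink (444,404) and red (519,413). By the description I choose the four steel ones. The box is at (245,330) with its latch on the right side (-y). The mat is at (603,304).

```bash
python3 - <<'E'
from h import *
d=np.load('top0.npz'); im=d['image']
c=im[115:285,105:345]; 
hsv=cv2.cvtColor(im,cv2.COLOR_RGB2HSV)
for p in [(442,217),(413,338),(400,310),(450,310),(482,272),(240,300),(305,345)]:
    u,v=int(p[0]/1.5625),int(p[1]/1.5625); print(p,im[v,u],hsv[v,u])
m=((hsv[...,1]<28)&(hsv[...,2]>90)).astype(np.uint8)*255
a=cv2.resize(c,(720,510),interpolation=cv2.INTER_CUBIC)[:,:,::-1]
cv2.imwrite('pics/crop1.png',cv2.resize(im[110:240,235:340],None,fx=4.5,fy=4.5,interpolation=cv2.INTER_CUBIC)[:,:,::-1])
x=np.hstack([cv2.resize(im[110:240,235:340],None,fx=3.8,fy=3.8,interpolation=cv2.INTER_CUBIC)[:,:,::-1],cv2.cvtColor(cv2.resize(m[110:240,235:340],None,fx=3.8,fy=3.8),cv2.COLOR_GRAY2BGR)])
cv2.imwrite('pics/crop1.png',x)
E
```

```text
(442, 217) [151 146 130] [ 23  35 151]
(413, 338) [143 139 125] [ 23  32 143]
(400, 310) [151 138 121] [ 17  51 151]
(450, 310) [154 141 124] [ 17  50 154]
(482, 272) [148 143 128] [ 23  34 148]
(240, 300) [155 171 146] [ 49  37 171]
(305, 345) [131 128 114] [ 25  33 131]
```

View pics/crop1.png

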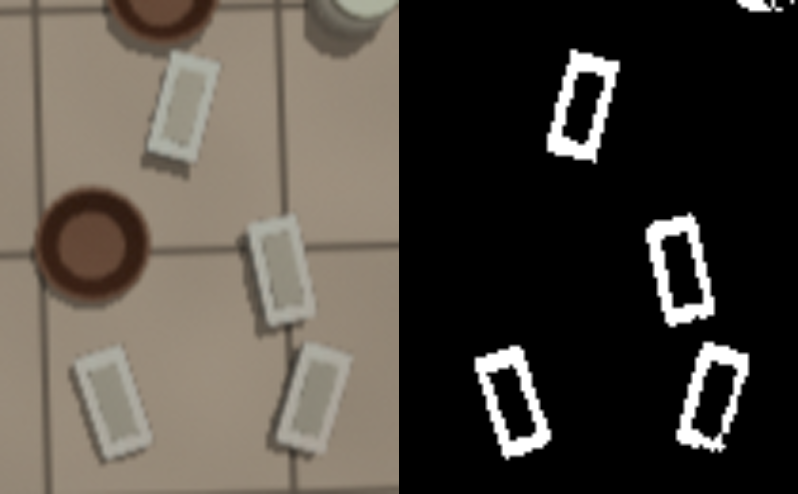

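The crop shows four plain steel tins with pale rims and grey recesses and no coloured tint, so the choice holds. The rim mask separates cleanly. Next I measure poses.

```bash
cat >> h.py <<'E'
from scipy.optimize import minimize
def rect(d,mask,z):
    "plane rect of a filled blob at height z: centre, long-axis yaw (deg), sizes"
    c=max(cv2.findContours(mask,cv2.RETR_EXTERNAL,cv2.CHAIN_APPROX_NONE)[0],key=cv2.contourArea).reshape(-1,2)
    P=ray(d,c,z)[:,:2]; (cx,cy),(w,h),a=cv2.minAreaRect((P*1e4).astype(np.float32))
    if h>w: w,h,a=h,w,a+90
    return cx/1e4,cy/1e4,(a+90)%180-90,w/1e4,h/1e4
def tins(d):
    hsv=cv2.cvtColor(d['image'],cv2.COLOR_RGB2HSV)
    m=((hsv[...,1]<30)&(hsv[...,2]>90)).astype(np.uint8)
    out=[]
    for c in cv2.findContours(m,cv2.RETR_EXTERNAL,cv2.CHAIN_APPROX_NONE)[0]:
        A=cv2.contourArea(c)
        if not 150<A<900: continue
        k=np.zeros_like(m); cv2.drawContours(k,[c],-1,1,-1); r=rect(d,k,.04)
        if .06<r[3]<.1 and .03<r[4]<.055: out.append(np.round(r,4))
    return out
def hullfit(d,mask,corners,x0):
    "corners(x): world pts of convex body; maximise IoU with mask"
    S=4; M=cv2.resize(mask,None,fx=S,fy=S,interpolation=cv2.INTER_LINEAR)>0
    def f(x):
        p=(px(d,corners(x))+.5)*S-.5; k=np.zeros(M.shape,np.uint8)
        cv2.fillConvexPoly(k,cv2.convexHull(np.round(p*16).astype(np.int32)),1,shift=4)
        return 1-(M&(k>0)).sum()/(M|(k>0)).sum()
    x0=np.array(x0); r=minimize(f,x0,method='Nelder-Mead',options=dict(initial_simplex=np.r_[[x0],x0+np.diag([.01,.01,.05])],xatol=1e-4,fatol=1e-5))
    return r.x,r.fun
def cub(x,sx,sy,z0,z1):
    c,s=np.cos(x[2]),np.sin(x[2])
    return np.array([[x[0]+c*a-s*b,x[1]+s*a+c*b,z] for a in(-sx/2,sx/2) for b in(-sy/2,sy/2) for z in(z0,z1)])
E
python3 - <<'E'
from h import *
for n in('top','side'):
    d=dict(np.load(n+'0.npz')); hsv=cv2.cvtColor(d['image'],cv2.COLOR_RGB2HSV)
    m=cv2.inRange(hsv,(36,20,50),(95,255,255)); m=cv2.morphologyEx(m,cv2.MORPH_CLOSE,np.ones((9,9)))
    n_,l,st,_=cv2.connectedComponentsWithStats(m); i=1+np.argmax(st[1:,4]); m=(l==i).astype(np.uint8)
    print(n,'mint',st[i])
    print(hullfit(d,m,lambda x:np.r_[cub(x,.190,.210,0,.06),cub(x,.192,.214,.06,.066)],[.47,.36,-.08]))
    m=cv2.inRange(hsv,(5,95,90),(25,255,255)); m=cv2.morphologyEx(m,cv2.MORPH_CLOSE,np.ones((7,7)))
    k=np.zeros_like(m); k[100:,260:]=m[100:,260:]
    if n=='top': print('mat',rect(d,k,.004))
    print(*tins(d),sep='\n')
E
```

```text
top mint [ 113  173   87   77 5505]
(array([ 0.48703142,  0.30672689, -0.14335416]), np.float64(0.02633269107257552))
mat (0.517559619140625, -0.36557216796875, 1.7275445461273193, 0.2388740478515625, 0.238396728515625)
[4.65700e-01 1.10000e-03 1.68508e+01 7.89000e-02 3.82000e-02]
[  0.4649  -0.1507 -18.7346   0.0793   0.0396]
[ 0.5623 -0.1293 10.7474  0.0795  0.0401]
[  0.6891  -0.0583 -15.7393   0.0801   0.0387]
side mint [ 163  144   72   68 3054]
(array([ 0.4859189 ,  0.30591767, -0.15172278]), np.float64(0.0219029722575822))
[ 0.5581 -0.1368  9.7666  0.0781  0.0372]
```

```bash
python3 - <<'E'
from h import *
d=dict(np.load('top0.npz')); hsv=cv2.cvtColor(d['image'],cv2.COLOR_RGB2HSV)
m=cv2.inRange(hsv,(36,20,140),(95,255,255)); m=cv2.morphologyEx(m,cv2.MORPH_OPEN,np.ones((3,3)))
c=max(cv2.findContours(m,cv2.RETR_EXTERNAL,cv2.CHAIN_APPROX_NONE)[0],key=cv2.contourArea)
P=ray(d,c.reshape(-1,2),.066)[:,:2]
print('lid',rect(d,m,.066))
q=cv2.minAreaRect((P*1e4).astype(np.float32)); B=cv2.boxPoints(q)/1e4
for i in range(4):  # robust line per side
    a,b=B[i],B[(i+1)%4]; t=(b-a)/np.linalg.norm(b-a); n=np.array([-t[1],t[0]]); L=np.linalg.norm(b-a)
    s=(P-a)@t; e=np.abs((P-a)@n); k=P[(s>.15*L)&(s<.85*L)&(e<.012)]
    l=cv2.fitLine(k.astype(np.float32),cv2.DIST_HUBER,0,.001,.001).ravel(); print(k.mean(0),np.degrees(np.arctan2(l[1],l[0])),len(k))
k=np.zeros(m.shape,np.uint8); cv2.drawContours(k,[c],-1,255,-1)
kn=cv2.inRange(hsv,(0,0,120),(35,255,255))&cv2.erode(k,np.ones((9,9)))
print('knob',rect(d,kn,.098))
cv2.imwrite('pics/lid.png',cv2.resize(np.hstack([d['image'][165:255,105:210],cv2.cvtColor(m|(kn//2),cv2.COLOR_GRAY2RGB)[165:255,105:210]]),None,fx=3.8,fy=3.8,interpolation=cv2.INTER_CUBIC)[:,:,::-1])
E
```

```text
lid (0.487663330078125, 0.3047341552734375, 81.58163452148438, 0.219245703125, 0.19171826171875)
[0.47210733 0.20196693] -8.951194 56
[0.58062863 0.2910963 ] 81.97021 54
[0.50254021 0.41160531] -7.958182 48
[0.3945116  0.31806838] 80.99567 55
knob (0.48773154296875, 0.307118115234375, 81.25730895996094, 0.05428125610351563, 0.024181964111328124)
```

View pics/lid.png

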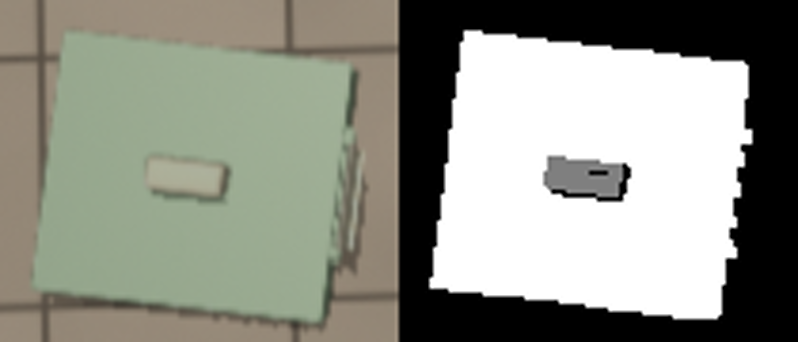

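Knob and edges agree: box yaw ≈ -8.4°, lid centre ≈ (0.4875, 0.3065), lid size 192 x 214 as given. Mat and tin sizes also match. Next I write a planner and work out the lid moves.

```bash
cat >> h.py <<'E'
BOX=np.array([.4870,.3065]); BY=-8.4; MAT=np.array([.5176,-.3656]); MY=1.7
def inbox(x,y):
    c,s=np.cos(np.radians(BY)),np.sin(np.radians(BY)); return BOX+[c*x-s*y,s*x+c*y]
def Rd(yaw):  # tool down, closing axis (tool y) at world yaw, deg
    a=np.radians(yaw); y=np.array([np.cos(a),np.sin(a),0]); z=np.array([0,0,-1.]); return np.c_[np.cross(y,z),y,z]
def plan(calls,start=None):
    "calls: list of calls, each a list of (x,y,z,yaw); prints scaled numbers from each call's first pose"
    s=robot.sense(); p,R=(s['tool_pos'],Rot.from_rotvec(s['tool_rot']).as_matrix()) if start is None else start
    for c in calls:
        q,Q=p,R
        for w in c:
            t=np.array(w[:3]); T=Rd(w[3]); n=max(np.linalg.norm(t-q)/.05,np.degrees(Rot.from_matrix(Q.T@T).magnitude())/8.59)
            print(np.round(np.r_[R.T@(t-p)/.3,Rot.from_matrix(R.T@T).as_rotvec()/2/np.pi],3).tolist(),'rows %.1f'%n); q,Q=t,T
        print('--'); p,R=q,Q
E
python3 - <<'E'
from h import *
k=(.4875,.3065)
plan([[(*k,.17,BY)],[(*k,.096,BY)]])
E
```

```text
[-1.041, -0.385, 0.285, -0.0, 0.0, 0.204] rows 8.5
--
[0.0, 0.0, 0.247, 0.0, 0.0, 0.0] rows 1.5
--
```

```bash
python3 -m pendant '[-1,-0.385,0.285,0,0,0.204,0.7,-1,-0.385,0.285,0,0,0.204,0.7,-1,-0.385,0.285,0,0,0.204,0.7,-1,-0.385,0.285,0,0,0.204,0.7,-1,-0.385,0.285,0,0,0.204,0.7,-1,-0.385,0.285,0,0,0.204,0.7,-1,-0.385,0.285,0,0,0.204,0.7,-1,-0.385,0.285,0,0,0.204,0.7,-1,-0.385,0.285,0,0,0.204,0.7,-1,-0.385,0.285,0,0,0.204,0.7]' 60
python3 - <<'E'
from h import *
k=(.4875,.3065)
plan([[(*k,.17,BY)],[(*k,.096,BY)],[(*k,.26,BY)],[(*MAT,.26,MY)]])
d=grab('side'); cv2.imwrite('pics/s1.png',cv2.resize(d['image'][80:280,100:366],None,fx=3,fy=3)[:,:,::-1])
E
```

```text
time_s: 1.1
tool_pos: [0.4767, 0.3115, 0.1701]
tool_rot: [-2.381, -2.049, 0.002]
contact_force: [-0.9, 0.3, -1.1]
opening: 0.699
gripper_force: 0.0
[-0.011, 0.038, 0.0, -0.0, 0.0, -0.001] rows 0.2
--
[0.0, 0.0, 0.247, 0.0, 0.0, 0.0] rows 1.5
--
[0.0, 0.0, -0.547, 0.0, 0.0, 0.0] rows 3.3
--
[-2.202, 0.427, 0.0, 0.0, 0.0, -0.028] rows 13.5
--
```

View pics/s1.png

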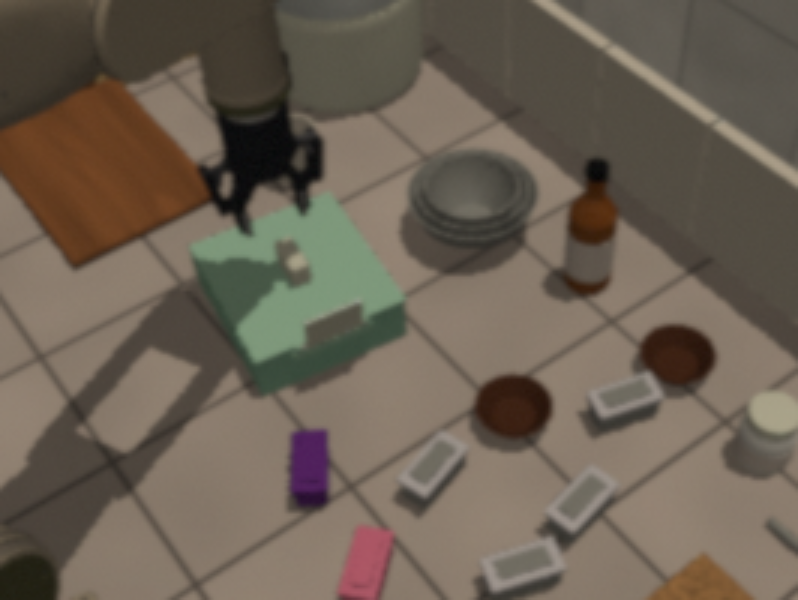

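The gripper is over the knob (crop px 290,262) with its fingers on either side, along the box's x. I descend, grip and lift.

```bash
python3 -m pendant '[-0.011,0.038,0,0,0,-0.001,0.7,-0.011,0.038,0.1,0,0,-0.001,0.7,-0.011,0.038,0.2,0,0,-0.001,0.7,-0.011,0.038,0.247,0,0,-0.001,0.7,-0.011,0.038,0.247,0,0,-0.001,0.7,-0.011,0.038,0.247,0,0,-0.001,0]' 60
python3 -m pendant '[0,0,0,0,0,0,0,0,0,0,0,0,0,0,0,0,0,0,0,0,0,0,0,0,0,0,0,0]' 60
python3 -m pendant '[0,0,-0.05,0,0,0,0,0,0,-0.1,0,0,0,0,0,0,-0.2,0,0,0,0,0,0,-0.3,0,0,0,0,0,0,-0.4,0,0,0,0,0,0,-0.5,0,0,0,0,0,0,-0.547,0,0,0,0]'
python3 - <<'E'
from h import *
plan([[(.5,0,.26,-3)],[(*MAT,.26,MY)],[(*MAT,.06,MY)],[(*MAT,.048,MY)]])
E
```

```text
time_s: 1.75
tool_pos: [0.488, 0.3074, 0.0975]
tool_rot: [2.372, 2.06, 0.001]
contact_force: [0.8, 0.1, 0.3]
opening: 0.545
gripper_force: 0.0
time_s: 2.15
tool_pos: [0.4888, 0.3079, 0.0989]
tool_rot: [2.372, 2.059, 0.005]
contact_force: [0.2, -0.3, 6.7]
opening: 0.268
gripper_force: 61.0
time_s: 2.85
tool_pos: [0.4887, 0.3078, 0.2657]
tool_rot: [2.372, 2.058, 0.009]
contact_force: [0.1, 0.4, -2.6]
opening: 0.269
gripper_force: 59.9
[-1.01, 0.182, 0.017, 0.001, -0.0, -0.014] rows 6.2
--
[-1.214, 0.122, 0.0, 0.0, 0.0, -0.013] rows 7.3
--
[0.0, 0.0, 0.667, 0.0, 0.0, 0.0] rows 4.0
--
[0.0, 0.0, 0.04, 0.0, 0.0, 0.0] rows 0.2
--
```

```bash
python3 -m pendant '[-0.1,0.018,0,0,0,-0.002,0,-0.25,0.045,0,0,0,-0.004,0,-0.4,0.072,0,0,0,-0.006,0,-0.55,0.1,0,0,0,-0.008,0,-0.7,0.127,0,0,0,-0.01,0,-0.85,0.155,0,0,0,-0.012,0,-1,0.182,0,0,0,-0.014,0]'
python3 -m pendant '[-0.15,0.015,0,0,0,-0.002,0,-0.3,0.03,0,0,0,-0.004,0,-0.45,0.045,0,0,0,-0.006,0,-0.6,0.06,0,0,0,-0.008,0,-0.75,0.075,0,0,0,-0.01,0,-0.9,0.09,0,0,0,-0.013,0,-1,0.1,0,0,0,-0.013,0,-1,0.1,0,0,0,-0.013,0,-1,0.1,0,0,0,-0.013,0]'
python3 - <<'E'
from h import *
plan([[(*MAT,.2,MY),(*MAT,.065,MY),(*MAT,.054,MY)]])
E
```

```text
time_s: 3.55
tool_pos: [0.4988, 0.0007, 0.2609]
tool_rot: [2.279, 2.162, -0.0]
contact_force: [1.2, -0.1, -2.9]
opening: 0.27
gripper_force: 59.7
time_s: 4.45
tool_pos: [0.5127, -0.2992, 0.2602]
tool_rot: [-2.191, -2.25, -0.0]
contact_force: [-0.1, 1.1, -3.7]
opening: 0.269
gripper_force: 59.8
[-0.222, 0.011, 0.2, -0.0, -0.0, -0.001] rows 1.8
[-0.222, 0.011, 0.65, -0.0, -0.0, -0.001] rows 2.7
[-0.222, 0.011, 0.687, -0.0, -0.0, -0.001] rows 0.2
--
```

```bash
python3 -m pendant '[-0.12,0.006,0.05,0,0,-0.001,0,-0.222,0.011,0.15,0,0,-0.001,0,-0.222,0.011,0.28,0,0,-0.001,0,-0.222,0.011,0.4,0,0,-0.001,0,-0.222,0.011,0.5,0,0,-0.001,0,-0.222,0.011,0.58,0,0,-0.001,0,-0.222,0.011,0.63,0,0,-0.001,0,-0.222,0.011,0.66,0,0,-0.001,0,-0.222,0.011,0.68,0,0,-0.001,0,-0.222,0.011,0.687,0,0,-0.001,0]'
python3 -m pendant '[0,0,0,0,0,0,0,0,0,0.005,0,0,0,0,0,0,0.01,0,0,0,0,0,0,0.01,0,0,0,0]'
```

```text
time_s: 5.45
tool_pos: [0.5189, -0.3652, 0.0552]
tool_rot: [2.182, 2.259, 0.0]
contact_force: [-0.5, 0.2, -3.1]
opening: 0.267
gripper_force: 59.8
time_s: 5.85
tool_pos: [0.5185, -0.3653, 0.0519]
tool_rot: [2.183, 2.259, 0.0]
contact_force: [-0.3, 0.9, -3.4]
opening: 0.265
gripper_force: 59.8
```

```bash
python3 -m pendant '[0,0,0.004,0,0,0,0,0,0,0.006,0,0,0,0,0,0,0.006,0,0,0,0]'
python3 -m pendant '[0,0,0,0,0,0,0.6,0,0,0,0,0,0,0.6,0,0,0,0,0,0,0.6,0,0,0,0,0,0,0.6,0,0,-0.1,0,0,0,0.6,0,0,-0.25,0,0,0,0.6,0,0,-0.4,0,0,0,0.6,0,0,-0.5,0,0,0,0.6]'
python3 - <<'E'
from h import *
d=grab('top','a.png'); print(*tins(d),sep='\n')
hsv=cv2.cvtColor(d['image'],cv2.COLOR_RGB2HSV)
x=np.hstack([d['image'][130:260,100:210],d['image'][130:260,330:440]])
cv2.imwrite('pics/v5.png',cv2.resize(x,None,fx=3.6,fy=3.6,interpolation=cv2.INTER_CUBIC)[:,:,::-1])
E
```

```text
time_s: 6.15
tool_pos: [0.5186, -0.3654, 0.0509]
tool_rot: [2.183, 2.259, 0.0]
contact_force: [-2.7, 0.9, 5.5]
opening: 0.272
gripper_force: 61.0
time_s: 6.95
tool_pos: [0.5193, -0.3659, 0.2039]
tool_rot: [2.18, 2.256, 0.0]
contact_force: [0.8, -0.5, 0.3]
opening: 0.598
gripper_force: 0.0
[4.65700e-01 1.10000e-03 1.68508e+01 7.89000e-02 3.82000e-02]
[  0.465   -0.1507 -18.7346   0.0795   0.0396]
[ 0.5623 -0.1293 10.6849  0.08    0.0401]
[  0.6892  -0.058  -15.7394   0.0801   0.0393]
```

View pics/v5.png

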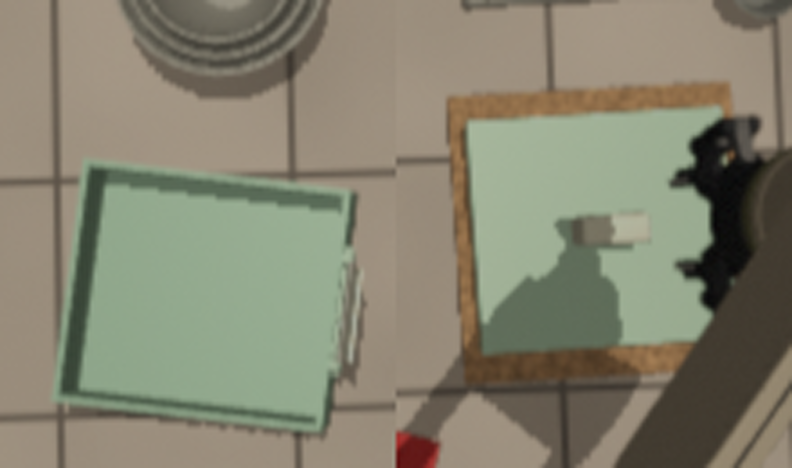

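The lid lies flat and centred on the mat (knob at crop px 612,230) and the box is open and empty. Next I take tin 1 and refine the box pose from its rim.

```bash
python3 - <<'E'
from h import *
d=grab('top'); hsv=cv2.cvtColor(d['image'],cv2.COLOR_RGB2HSV)
m=cv2.inRange(hsv,(36,20,40),(95,255,255)); m[:,230:]=0; m=cv2.morphologyEx(m,cv2.MORPH_CLOSE,np.ones((5,5)))
n_,l,st,_=cv2.connectedComponentsWithStats(m); i=1+np.argmax(st[1:,4]); m=(l==i).astype(np.uint8)
x=hullfit(d,m,lambda x:cub(x,.190,.210,0,.06),[.487,.3065,-.147]); print(x,np.degrees(x[0][2]))
t=(.465,-.1507)
plan([[(*t,.14,71.3)],[(*t,.035,71.3)],[(*t,.2,71.3)],[(*inbox(-.045,.05),.2,BY)]])
E
```

```text
(array([ 0.48524478,  0.30794007, -0.14429855]), np.float64(0.020582205822058275)) -8.267697702348881
[0.73, -0.163, 0.217, 0.0, 0.002, -0.193] rows 8.1
--
[0.0, 0.0, 0.35, 0.0, 0.0, 0.0] rows 2.1
--
[0.0, 0.0, -0.55, 0.0, 0.0, 0.0] rows 3.3
--
[0.597, 1.604, 0.0, 0.0, 0.0, 0.221] rows 10.3
--
```

```bash
sed -i 's/BOX=np.array(\[.4870,.3065\])/BOX=np.array([.4864,.3070])/' h.py
python3 -m pendant '[0.15,-0.03,0,0,0,-0.04,0.7,0.3,-0.06,0,0,0,-0.08,0.7,0.5,-0.1,0.1,0,0.001,-0.13,0.7,0.73,-0.163,0.217,0,0.002,-0.193,0.7,0.73,-0.163,0.217,0,0.002,-0.193,0.7,0.73,-0.163,0.217,0,0.002,-0.193,0.7,0.73,-0.163,0.217,0,0.002,-0.193,0.7,0.73,-0.163,0.217,0,0.002,-0.193,0.7,0.73,-0.163,0.217,0,0.002,-0.193,0.7,0.73,-0.163,0.217,0,0.002,-0.193,0.7]' 40
python3 - <<'E'
from h import *
t=(.465,-.1507)
plan([[(*t,.14,71.3)],[(*t,.035,71.3)]])
E
```

```text
time_s: 8.05
tool_pos: [0.4617, -0.1479, 0.1343]
tool_rot: [-0.511, -3.09, -0.013]
contact_force: [1.2, 0.6, 0.2]
opening: 0.7
gripper_force: 0.0
[-0.013, -0.005, -0.019, 0.001, -0.002, -0.0] rows 0.1
--
[0.0, 0.0, 0.35, 0.0, 0.0, 0.0] rows 2.1
--
```

```bash
python3 -m pendant '[0,0,0,0,0,0,0.7,0,0,0,0,0,0,0.7,0,0,0,0,0,0,0.7]'; python3 - <<'E'
from h import *
t=(.465,-.1507)
plan([[(*t,.035,71.3)]])
E
```

```text
time_s: 8.35
tool_pos: [0.462, -0.1481, 0.1348]
tool_rot: [-0.507, -3.092, -0.013]
contact_force: [0.3, -0.8, -0.5]
opening: 0.701
gripper_force: 0.0
[-0.016, -0.007, 0.332, 0.001, -0.002, 0.0] rows 2.0
--
```

```bash
python3 -m pendant '[-0.016,-0.007,0.05,0.001,-0.002,0,0.7,-0.016,-0.007,0.15,0.001,-0.002,0,0.7,-0.016,-0.007,0.25,0.001,-0.002,0,0.7,-0.016,-0.007,0.31,0.001,-0.002,0,0.7,-0.016,-0.007,0.332,0.001,-0.002,0,0.7,-0.016,-0.007,0.332,0.001,-0.002,0,0.7]' 
python3 -m pendant '[0,0,0,0,0,0,0,0,0,0,0,0,0,0,0,0,0,0,0,0,0,0,0,0,0,0,0,0]' 40
python3 -m pendant '[0,0,-0.05,0,0,0,0,0,0,-0.15,0,0,0,0,0,0,-0.3,0,0,0,0,0,0,-0.45,0,0,0,0,0,0,-0.55,0,0,0,0,0,0,-0.55,0,0,0,0,0,0,-0.55,0,0,0,0]'
python3 - <<'E'
from h import *
plan([[(.45,.03,.2,31)],[(*inbox(-.045,.05),.2,BY)],[(*inbox(-.045,.05),.042,BY)]])
E
```

```text
time_s: 8.95
tool_pos: [0.4645, -0.1503, 0.0343]
tool_rot: [0.507, 3.099, 0.001]
contact_force: [-0.0, 0.6, -0.4]
opening: 0.698
gripper_force: 0.0
time_s: 9.35
tool_pos: [0.4664, -0.1511, 0.0367]
tool_rot: [0.505, 3.095, -0.001]
contact_force: [-0.7, 1.0, 6.8]
opening: 0.457
gripper_force: 42.3
time_s: 10.05
tool_pos: [0.4651, -0.1506, 0.2009]
tool_rot: [0.506, 3.096, -0.001]
contact_force: [0.3, 0.3, -2.2]
opening: 0.459
gripper_force: 41.5
[0.239, 0.555, 0.002, 0.0, 0.001, 0.112] rows 4.7
--
[0.953, 0.569, 0.0, 0.0, 0.0, 0.109] rows 6.7
--
[0.0, 0.0, 0.527, 0.0, 0.0, 0.0] rows 3.2
--
```

```bash
python3 -m pendant '[0.05,0.11,0,0,0,0.022,0,0.1,0.22,0,0,0,0.045,0,0.15,0.34,0,0,0,0.068,0,0.2,0.45,0,0,0.001,0.09,0,0.239,0.555,0.002,0,0.001,0.112,0,0.239,0.555,0.002,0,0.001,0.112,0]' 
python3 -m pendant '[0.13,0.08,0,0,0,0.015,0,0.26,0.155,0,0,0,0.03,0,0.39,0.23,0,0,0,0.045,0,0.53,0.32,0,0,0,0.061,0,0.66,0.4,0,0,0,0.076,0,0.79,0.48,0,0,0,0.091,0,0.9,0.54,0,0,0,0.103,0,0.953,0.569,0,0,0,0.109,0,0.953,0.569,0,0,0,0.109,0,0.953,0.569,0,0,0,0.109,0]'
python3 -m pendant '[0,0,0,0,0,0,0,0,0,0,0,0,0,0]'
python3 - <<'E'
from h import *
plan([[(*inbox(-.045,.05),.06,BY)],[(*inbox(-.045,.05),.043,BY)]])
E
```

```text
time_s: 10.65
tool_pos: [0.4479, 0.0335, 0.197]
tool_rot: [-1.544, -2.727, -0.002]
contact_force: [0.1, -0.7, -1.9]
opening: 0.465
gripper_force: 41.5
time_s: 11.65
tool_pos: [0.4475, 0.3621, 0.1986]
tool_rot: [-2.367, -2.06, 0.004]
contact_force: [0.2, -0.4, -1.1]
opening: 0.462
gripper_force: 41.4
time_s: 11.85
tool_pos: [0.4482, 0.3618, 0.2002]
tool_rot: [-2.371, -2.056, 0.0]
contact_force: [-0.3, 0.2, -1.0]
opening: 0.459
gripper_force: 41.4
[0.003, 0.004, 0.467, -0.0, -0.0, 0.001] rows 2.8
--
[0.0, 0.0, 0.057, 0.0, 0.0, 0.0] rows 0.3
--
```

```bash
python3 -m pendant '[0.003,0.004,0.05,0,0,0.001,0,0.003,0.004,0.15,0,0,0.001,0,0.003,0.004,0.25,0,0,0.001,0,0.003,0.004,0.35,0,0,0.001,0,0.003,0.004,0.43,0,0,0.001,0,0.003,0.004,0.48,0,0,0.001,0,0.003,0.004,0.505,0,0,0.001,0,0.003,0.004,0.52,0,0,0.001,0,0.003,0.004,0.524,0,0,0.001,0,0.003,0.004,0.524,0,0,0.001,0]' 
python3 -m pendant '[0,0,0,0,0,0,0.6,0,0,0,0,0,0,0.6,0,0,0,0,0,0,0.6,0,0,-0.08,0,0,0,0.6,0,0,-0.2,0,0,0,0.6,0,0,-0.35,0,0,0,0.6,0,0,-0.45,0,0,0,0.6,0,0,-0.45,0,0,0,0.6]'
python3 -m pendant '[0,0,0,0,0,0,0.7,0,0,0,0,0,0,0.7]'
python3 - <<'E'
from h import *
d=grab('top','b.png'); print(*tins(d),sep='\n')
t=(.4657,.0011)
plan([[(.45,.12,.18,-50)],[(*t,.14,-73.2)],[(*t,.035,-73.2)]])
E
```

```text
time_s: 12.85
tool_pos: [0.4497, 0.3648, 0.0444]
tool_rot: [-2.377, -2.049, -0.004]
contact_force: [0.1, 0.3, -1.2]
opening: 0.46
gripper_force: 41.5
time_s: 13.65
tool_pos: [0.4522, 0.366, 0.1852]
tool_rot: [-2.377, -2.05, -0.018]
contact_force: [1.0, 0.6, 0.5]
opening: 0.596
gripper_force: 0.0
time_s: 13.85
tool_pos: [0.4485, 0.3635, 0.1769]
tool_rot: [-2.376, -2.049, 0.002]
contact_force: [-0.2, -0.7, 0.7]
opening: 0.7
gripper_force: 0.0
[4.65700e-01 1.10000e-03 1.68508e+01 7.89000e-02 3.82000e-02]
[ 0.5291 -0.1735  9.3975  0.0799  0.04  ]
[  0.6889  -0.0579 -15.7394   0.0807   0.0393]
[-0.801, 0.125, -0.013, -0.001, 0.0, 0.115] rows 4.9
--
[-0.215, 0.337, 0.133, 0.0, 0.0, 0.064] rows 2.7
--
[0.0, 0.0, 0.35, 0.0, 0.0, 0.0] rows 2.1
--
```

One tin was knocked to (0.529, -0.174), so I will use its new pose. Next is the tin at (0.466, 0.001).

```bash
python3 -m pendant '[-0.16,0.025,0,0,0,0.023,0.7,-0.32,0.05,0,0,0,0.046,0.7,-0.48,0.075,0,0,0,0.069,0.7,-0.64,0.1,-0.01,0,0,0.092,0.7,-0.801,0.125,-0.013,-0.001,0,0.115,0.7]' 
python3 -m pendant '[-0.07,0.11,0.03,0,0,0.02,0.7,-0.14,0.22,0.08,0,0,0.04,0.7,-0.215,0.337,0.133,0,0,0.064,0.7,-0.215,0.337,0.133,0,0,0.064,0.7,-0.215,0.337,0.133,0,0,0.064,0.7,-0.215,0.337,0.133,0,0,0.064,0.7]'
python3 - <<'E'
from h import *
t=(.4657,.0011)
plan([[(*t,.035,-73.2)]])
E
```

```text
time_s: 14.4
tool_pos: [0.4498, 0.1189, 0.18]
tool_rot: [2.953, 1.07, 0.002]
contact_force: [0.6, -0.7, 0.0]
opening: 0.701
gripper_force: 0.0
time_s: 15.0
tool_pos: [0.4665, 0.0025, 0.141]
tool_rot: [-3.106, -0.469, -0.004]
contact_force: [0.3, -0.1, 0.1]
opening: 0.707
gripper_force: 0.0
[-0.005, 0.004, 0.353, -0.0, -0.0, 0.001] rows 2.1
--
```

```bash
python3 -m pendant '[-0.005,0.004,0.08,0,0,0.001,0.7,-0.005,0.004,0.18,0,0,0.001,0.7,-0.005,0.004,0.27,0,0,0.001,0.7,-0.005,0.004,0.33,0,0,0.001,0.7,-0.005,0.004,0.353,0,0,0.001,0.7,-0.005,0.004,0.353,0,0,0.001,0.7]' 
python3 -m pendant '[0,0,0,0,0,0,0,0,0,0,0,0,0,0,0,0,0,0,0,0,0,0,0,0,0,0,0,0]' 40
python3 -m pendant '[0,0,-0.05,0,0,0,0,0,0,-0.15,0,0,0,0,0,0,-0.3,0,0,0,0,0,0,-0.45,0,0,0,0,0,0,-0.55,0,0,0,0,0,0,-0.55,0,0,0,0,0,0,-0.55,0,0,0,0]'
python3 - <<'E'
from h import *
q=inbox(.045,.05)
plan([[(.48,.15,.2,-40)],[(*q,.2,BY)],[(*q,.043,BY)]])
E
```

```text
time_s: 15.6
tool_pos: [0.4656, 0.0014, 0.035]
tool_rot: [-3.107, -0.461, -0.003]
contact_force: [0.3, 0.3, -0.1]
opening: 0.702
gripper_force: 0.0
time_s: 16.0
tool_pos: [0.4675, 0.0004, 0.0371]
tool_rot: [3.108, 0.457, 0.01]
contact_force: [-0.8, 1.8, 7.1]
opening: 0.462
gripper_force: 42.1
time_s: 16.7
tool_pos: [0.4661, 0.0001, 0.2014]
tool_rot: [3.107, 0.457, 0.009]
contact_force: [-0.5, -0.5, -1.2]
opening: 0.466
gripper_force: 41.2
[0.188, -0.465, 0.005, 0.0, -0.001, -0.092] rows 3.9
--
[0.635, -0.28, 0.0, 0.0, 0.0, -0.088] rows 4.2
--
[0.0, 0.0, 0.523, 0.0, 0.0, 0.0] rows 3.1
--
```

```bash
python3 -m pendant '[0.047,-0.116,0,0,0,-0.023,0,0.094,-0.232,0,0,0,-0.046,0,0.141,-0.348,0,0,0,-0.069,0,0.188,-0.465,0.005,0,-0.001,-0.092,0]' 
python3 -m pendant '[0.13,-0.056,0,0,0,-0.018,0,0.26,-0.112,0,0,0,-0.036,0,0.39,-0.17,0,0,0,-0.054,0,0.52,-0.225,0,0,0,-0.072,0,0.635,-0.28,0,0,0,-0.088,0,0.635,-0.28,0,0,0,-0.088,0,0.635,-0.28,0,0,0,-0.088,0,0.635,-0.28,0,0,0,-0.088,0,0.635,-0.28,0,0,0,-0.088,0]'
python3 - <<'E'
from h import *
q=inbox(.045,.05)
plan([[(*q,.043,BY)]])
E
```

```text
time_s: 17.1
tool_pos: [0.4783, 0.1511, 0.1971]
tool_rot: [2.844, 1.331, -0.009]
contact_force: [0.8, -0.4, -0.9]
opening: 0.459
gripper_force: 41.2
time_s: 18.0
tool_pos: [0.5379, 0.3486, 0.198]
tool_rot: [2.38, 2.049, -0.007]
contact_force: [0.4, 0.6, -1.0]
opening: 0.462
gripper_force: 41.1
[0.006, 0.001, 0.517, -0.0, 0.001, -0.0] rows 3.1
--
```

```bash
python3 -m pendant '[0.006,0.001,0.05,0,0.001,0,0,0.006,0.001,0.15,0,0.001,0,0,0.006,0.001,0.25,0,0.001,0,0,0.006,0.001,0.35,0,0.001,0,0,0.006,0.001,0.43,0,0.001,0,0,0.006,0.001,0.48,0,0.001,0,0,0.006,0.001,0.505,0,0.001,0,0,0.006,0.001,0.517,0,0.001,0,0,0.006,0.001,0.517,0,0.001,0,0]' 
python3 -m pendant '[0,0,0,0,0,0,0.6,0,0,0,0,0,0,0.6,0,0,0,0,0,0,0.6,0,0,-0.08,0,0,0,0.6,0,0,-0.2,0,0,0,0.6,0,0,-0.35,0,0,0,0.6,0,0,-0.5,0,0,0,0.6,0,0,-0.5,0,0,0,0.6]'
python3 -m pendant '[0,0,0,0,0,0,0.7,0,0,0,0,0,0,0.7]'
python3 - <<'E'
from h import *
d=grab('top','c.png'); print(*tins(d),sep='\n')
t=(.6889,-.0579)
plan([[(.58,.15,.19,40)],[(*t,.14,74.3)]])
E
```

```text
time_s: 18.9
tool_pos: [0.5389, 0.3513, 0.044]
tool_rot: [-2.378, -2.049, -0.004]
contact_force: [-1.0, -0.6, -1.3]
opening: 0.458
gripper_force: 41.1
time_s: 19.7
tool_pos: [0.5425, 0.3529, 0.2034]
tool_rot: [2.379, 2.051, 0.025]
contact_force: [0.6, 0.0, 0.5]
opening: 0.596
gripper_force: 0.0
time_s: 19.9
tool_pos: [0.538, 0.3504, 0.1924]
tool_rot: [-2.377, -2.049, -0.0]
contact_force: [0.7, 0.6, -0.6]
opening: 0.701
gripper_force: 0.0
[ 0.5292 -0.1739  9.4605  0.0799  0.0394]
[  0.6892  -0.058  -15.7394   0.0801   0.0393]
[-0.639, 0.238, 0.004, -0.0, -0.0, -0.135] rows 5.6
--
[-0.764, -0.167, 0.167, 0.0, 0.0, -0.095] rows 4.8
--
```

```bash
python3 -m pendant '[-0.11,0.04,0,0,0,-0.022,0.7,-0.22,0.08,0,0,0,-0.045,0.7,-0.33,0.12,0,0,0,-0.068,0.7,-0.43,0.16,0,0,0,-0.09,0.7,-0.54,0.2,0,0,0,-0.113,0.7,-0.639,0.238,0.004,0,0,-0.135,0.7]' 
python3 -m pendant '[-0.15,-0.033,0,0,0,-0.019,0.7,-0.3,-0.066,0,0,0,-0.038,0.7,-0.46,-0.1,0.04,0,0,-0.057,0.7,-0.61,-0.133,0.1,0,0,-0.076,0.7,-0.764,-0.167,0.167,0,0,-0.095,0.7,-0.764,-0.167,0.167,0,0,-0.095,0.7,-0.764,-0.167,0.167,0,0,-0.095,0.7,-0.764,-0.167,0.167,0,0,-0.095,0.7,-0.764,-0.167,0.167,0,0,-0.095,0.7]'
python3 - <<'E'
from h import *
t=(.689,-.058)
plan([[(*t,.035,74.3)]])
E
```

```text
time_s: 20.55
tool_pos: [0.5802, 0.1488, 0.1896]
tool_rot: [-1.314, -2.848, -0.001]
contact_force: [-0.2, 0.2, 0.6]
opening: 0.701
gripper_force: 0.0
time_s: 21.45
tool_pos: [0.6904, -0.0554, 0.1414]
tool_rot: [-0.427, -3.112, -0.005]
contact_force: [-0.2, -0.5, -1.2]
opening: 0.701
gripper_force: 0.0
[0.002, -0.011, 0.355, 0.001, -0.0, 0.0] rows 2.1
--
```

```bash
python3 -m pendant '[0.002,-0.011,0.08,0.001,0,0,0.7,0.002,-0.011,0.18,0.001,0,0,0.7,0.002,-0.011,0.27,0.001,0,0,0.7,0.002,-0.011,0.33,0.001,0,0,0.7,0.002,-0.011,0.355,0.001,0,0,0.7,0.002,-0.011,0.355,0.001,0,0,0.7]' 
python3 -m pendant '[0,0,0,0,0,0,0,0,0,0,0,0,0,0,0,0,0,0,0,0,0,0,0,0,0,0,0,0]' 40
python3 -m pendant '[0,0,-0.05,0,0,0,0,0,0,-0.15,0,0,0,0,0,0,-0.3,0,0,0,0,0,0,-0.45,0,0,0,0,0,0,-0.55,0,0,0,0,0,0,-0.55,0,0,0,0,0,0,-0.55,0,0,0,0]'
python3 - <<'E'
from h import *
q=inbox(.045,-.044)
plan([[(.58,.12,.2,35)],[(*q,.2,BY)],[(*q,.043,BY)]])
E
```

```text
time_s: 22.05
tool_pos: [0.6883, -0.0588, 0.0336]
tool_rot: [-0.427, -3.109, 0.005]
contact_force: [-0.5, 0.4, 0.5]
opening: 0.7
gripper_force: 0.0
time_s: 22.45
tool_pos: [0.6903, -0.0598, 0.0364]
tool_rot: [0.428, 3.111, -0.005]
contact_force: [-0.5, -0.2, 6.0]
opening: 0.458
gripper_force: 42.6
time_s: 23.15
tool_pos: [0.6896, -0.0591, 0.2006]
tool_rot: [-0.428, -3.112, 0.005]
contact_force: [-0.1, 0.4, -3.1]
opening: 0.461
gripper_force: 41.7
[0.513, 0.476, 0.0, -0.0, 0.0, 0.109] rows 4.6
--
[0.48, 0.11, 0.0, 0.0, 0.0, 0.121] rows 5.1
--
[0.0, 0.0, 0.523, 0.0, 0.0, 0.0] rows 3.1
--
```

```bash
python3 -m pendant '[0.1,0.095,0,0,0,0.022,0,0.2,0.19,0,0,0,0.044,0,0.31,0.286,0,0,0,0.066,0,0.41,0.38,0,0,0,0.088,0,0.513,0.476,0,0,0,0.109,0]' 
python3 -m pendant '[0.096,0.022,0,0,0,0.023,0,0.19,0.044,0,0,0,0.046,0,0.29,0.066,0,0,0,0.069,0,0.39,0.088,0,0,0,0.095,0,0.48,0.11,0,0,0,0.121,0,0.48,0.11,0,0,0,0.121,0,0.48,0.11,0,0,0,0.121,0,0.48,0.11,0,0,0,0.121,0,0.48,0.11,0,0,0,0.121,0,0.48,0.11,0,0,0,0.121,0]'
python3 - <<'E'
from h import *
q=inbox(.045,-.044)
plan([[(*q,.043,BY)]])
E
```

```text
time_s: 23.65
tool_pos: [0.5769, 0.121, 0.196]
tool_rot: [-1.454, -2.779, 0.01]
contact_force: [1.4, 0.6, -1.2]
opening: 0.457
gripper_force: 41.7
time_s: 24.65
tool_pos: [0.524, 0.2559, 0.1984]
tool_rot: [2.379, 2.051, -0.007]
contact_force: [-0.0, -0.8, -2.6]
opening: 0.463
gripper_force: 41.7
[0.005, 0.002, 0.518, -0.0, 0.001, -0.0] rows 3.1
--
```

```bash
python3 -m pendant '[0.005,0.002,0.05,0,0.001,0,0,0.005,0.002,0.15,0,0.001,0,0,0.005,0.002,0.25,0,0.001,0,0,0.005,0.002,0.35,0,0.001,0,0,0.005,0.002,0.43,0,0.001,0,0,0.005,0.002,0.48,0,0.001,0,0,0.005,0.002,0.505,0,0.001,0,0,0.005,0.002,0.518,0,0.001,0,0,0.005,0.002,0.518,0,0.001,0,0]' 
python3 -m pendant '[0,0,0,0,0,0,0.6,0,0,0,0,0,0,0.6,0,0,0,0,0,0,0.6,0,0,-0.08,0,0,0,0.6,0,0,-0.2,0,0,0,0.6,0,0,-0.35,0,0,0,0.6,0,0,-0.5,0,0,0,0.6,0,0,-0.5,0,0,0,0.6]'
python3 -m pendant '[0,0,0,0,0,0,0.7,0,0,0,0,0,0,0.7]'
python3 - <<'E'
from h import *
d=grab('top','d.png'); print(*tins(d),sep='\n')
t=(.5292,-.1738)
plan([[(.52,.04,.19,-50)],[(*t,.14,-80.5)]])
E
```

```text
time_s: 25.55
tool_pos: [0.5248, 0.2579, 0.0439]
tool_rot: [-2.377, -2.049, -0.003]
contact_force: [0.4, 0.3, -2.7]
opening: 0.462
gripper_force: 41.6
time_s: 26.35
tool_pos: [0.5286, 0.259, 0.2027]
tool_rot: [2.378, 2.051, 0.022]
contact_force: [0.4, 0.9, 1.0]
opening: 0.596
gripper_force: 0.0
time_s: 26.55
tool_pos: [0.5239, 0.2571, 0.1924]
tool_rot: [-2.376, -2.049, 0.0]
contact_force: [-1.2, -1.0, -0.6]
opening: 0.698
gripper_force: 0.0
[ 0.5292 -0.1738  9.4605  0.0799  0.0394]
[-0.717, 0.095, 0.004, -0.001, -0.0, 0.115] rows 4.8
--
[-0.435, 0.566, 0.167, 0.0, 0.0, 0.085] rows 4.4
--
```

```bash
python3 -m pendant '[-0.14,0.019,0,0,0,0.023,0.7,-0.28,0.038,0,0,0,0.046,0.7,-0.43,0.057,0,0,0,0.069,0.7,-0.57,0.076,0,0,0,0.092,0.7,-0.717,0.095,0.004,-0.001,0,0.115,0.7]' 
python3 -m pendant '[-0.09,0.11,0,0,0,0.017,0.7,-0.18,0.23,0,0,0,0.034,0.7,-0.27,0.34,0.05,0,0,0.051,0.7,-0.35,0.45,0.11,0,0,0.068,0.7,-0.435,0.566,0.167,0,0,0.085,0.7,-0.435,0.566,0.167,0,0,0.085,0.7,-0.435,0.566,0.167,0,0,0.085,0.7,-0.435,0.566,0.167,0,0,0.085,0.7,-0.435,0.566,0.167,0,0,0.085,0.7]'
python3 - <<'E'
from h import *
t=(.5292,-.1738)
plan([[(*t,.035,-80.5)]])
E
```

```text
time_s: 27.1
tool_pos: [0.5198, 0.0388, 0.1897]
tool_rot: [2.954, 1.07, 0.002]
contact_force: [1.3, -0.2, -1.1]
opening: 0.694
gripper_force: 0.0
time_s: 28.0
tool_pos: [0.5311, -0.1725, 0.1415]
tool_rot: [-3.13, -0.264, -0.006]
contact_force: [0.0, -0.3, 0.5]
opening: 0.702
gripper_force: 0.0
[-0.008, 0.003, 0.355, 0.0, -0.001, 0.0] rows 2.1
--
```

```bash
python3 -m pendant '[-0.008,0.003,0.08,0,-0.001,0,0.7,-0.008,0.003,0.18,0,-0.001,0,0.7,-0.008,0.003,0.27,0,-0.001,0,0.7,-0.008,0.003,0.33,0,-0.001,0,0.7,-0.008,0.003,0.355,0,-0.001,0,0.7,-0.008,0.003,0.355,0,-0.001,0,0.7]' 
python3 -m pendant '[0,0,0,0,0,0,0,0,0,0,0,0,0,0,0,0,0,0,0,0,0,0,0,0,0,0,0,0]' 40
python3 -m pendant '[0,0,-0.05,0,0,0,0,0,0,-0.15,0,0,0,0,0,0,-0.3,0,0,0,0,0,0,-0.45,0,0,0,0,0,0,-0.55,0,0,0,0,0,0,-0.55,0,0,0,0,0,0,-0.55,0,0,0,0]'
python3 - <<'E'
from h import *
q=inbox(-.045,-.044)
plan([[(.48,.04,.2,-43)],[(*q,.2,BY)],[(*q,.043,BY)]])
E
```

```text
time_s: 28.6
tool_pos: [0.5286, -0.1738, 0.0341]
tool_rot: [-3.13, -0.263, 0.006]
contact_force: [-0.4, -0.9, 0.4]
opening: 0.702
gripper_force: 0.0
time_s: 29.0
tool_pos: [0.5304, -0.1753, 0.0365]
tool_rot: [3.129, 0.261, 0.001]
contact_force: [-0.3, 1.2, 7.5]
opening: 0.461
gripper_force: 42.2
time_s: 29.7
tool_pos: [0.5297, -0.175, 0.2011]
tool_rot: [3.129, 0.261, -0.001]
contact_force: [-0.4, 0.0, -2.1]
opening: 0.463
gripper_force: 41.3
[-0.045, -0.734, 0.003, 0.0, 0.0, -0.104] rows 4.4
--
[0.46, -0.632, 0.0, 0.0, 0.0, -0.096] rows 4.7
--
[0.0, 0.0, 0.523, 0.0, 0.0, 0.0] rows 3.1
--
```

```bash
python3 -m pendant '[-0.009,-0.14,0,0,0,-0.02,0,-0.018,-0.29,0,0,0,-0.04,0,-0.027,-0.44,0,0,0,-0.06,0,-0.036,-0.58,0,0,0,-0.08,0,-0.045,-0.734,0.003,0,0,-0.104,0]' 
python3 -m pendant '[0.09,-0.126,0,0,0,-0.02,0,0.18,-0.25,0,0,0,-0.04,0,0.275,-0.38,0,0,0,-0.06,0,0.37,-0.505,0,0,0,-0.08,0,0.46,-0.632,0,0,0,-0.096,0,0.46,-0.632,0,0,0,-0.096,0,0.46,-0.632,0,0,0,-0.096,0,0.46,-0.632,0,0,0,-0.096,0,0.46,-0.632,0,0,0,-0.096,0]'
python3 - <<'E'
from h import *
q=inbox(-.045,-.044)
plan([[(*q,.043,BY)]])
E
```

```text
time_s: 30.2
tool_pos: [0.4777, 0.0414, 0.1968]
tool_rot: [-2.877, -1.257, 0.009]
contact_force: [1.3, 0.1, -1.1]
opening: 0.466
gripper_force: 41.5
time_s: 31.1
tool_pos: [0.4354, 0.2691, 0.198]
tool_rot: [-2.382, -2.047, 0.006]
contact_force: [0.0, 0.3, -1.2]
opening: 0.461
gripper_force: 41.5
[0.004, 0.001, 0.517, -0.001, 0.0, -0.001] rows 3.1
--
```

```bash
python3 -m pendant '[0.004,0.001,0.05,-0.001,0,0,0,0.004,0.001,0.15,-0.001,0,0,0,0.004,0.001,0.25,-0.001,0,0,0,0.004,0.001,0.35,-0.001,0,0,0,0.004,0.001,0.43,-0.001,0,0,0,0.004,0.001,0.48,-0.001,0,0,0,0.004,0.001,0.505,-0.001,0,0,0,0.004,0.001,0.517,-0.001,0,0,0,0.004,0.001,0.517,-0.001,0,0,0]' 
python3 -m pendant '[0,0,0,0,0,0,0.6,0,0,0,0,0,0,0.6,0,0,0,0,0,0,0.6,0,0,-0.08,0,0,0,0.6,0,0,-0.2,0,0,0,0.6,0,0,-0.35,0,0,0,0.6,0,0,-0.5,0,0,0,0.6,0,0,-0.5,0,0,0,0.6]'
python3 -m pendant '[0,0,0,0,0,0,0.7,0,0,0,0,0,0,0.7]'
python3 - <<'E'
from h import *
plan([[(.48,0,.19,-3)],[(.5,-.25,.18,MY)]])
E
```

```text
time_s: 32.0
tool_pos: [0.4361, 0.2715, 0.0442]
tool_rot: [2.378, 2.047, 0.004]
contact_force: [0.4, -0.7, -2.6]
opening: 0.465
gripper_force: 41.5
time_s: 32.8
tool_pos: [0.4387, 0.2738, 0.2022]
tool_rot: [2.375, 2.046, 0.023]
contact_force: [0.7, 0.7, 0.3]
opening: 0.601
gripper_force: 0.0
time_s: 33.0
tool_pos: [0.4343, 0.2715, 0.1926]
tool_rot: [2.378, 2.048, 0.001]
contact_force: [1.0, -0.3, 0.2]
opening: 0.701
gripper_force: 0.0
[-0.872, 0.285, 0.011, 0.0, 0.0, -0.015] rows 5.5
--
[-0.829, 0.11, 0.033, 0.0, 0.0, -0.013] rows 5.0
--
```

```bash
python3 -m pendant '[-0.145,0.047,0,0,0,-0.003,0.6,-0.29,0.095,0,0,0,-0.006,0.6,-0.435,0.142,0,0,0,-0.009,0.6,-0.58,0.19,0,0,0,-0.012,0.6,-0.725,0.237,0,0,0,-0.015,0.6,-0.872,0.285,0.011,0,0,-0.015,0.6]' 
python3 -m pendant '[-0.16,0.022,0,0,0,-0.003,0.6,-0.32,0.044,0,0,0,-0.006,0.6,-0.48,0.066,0.01,0,0,-0.009,0.6,-0.64,0.088,0.02,0,0,-0.012,0.6,-0.829,0.11,0.033,0,0,-0.013,0.6,-0.829,0.11,0.033,0,0,-0.013,0.6,-0.829,0.11,0.033,0,0,-0.013,0.6,-0.829,0.11,0.033,0,0,-0.013,0.6]'
python3 - <<'E'
from h import *
d=grab('top','e.png'); print(*tins(d),sep='\n')
cv2.imwrite('pics/v6.png',cv2.resize(d['image'][90:290,90:450],None,fx=2.2,fy=2.2,interpolation=cv2.INTER_CUBIC)[:,:,::-1])
np.savez('e.npz',**d)
plan([[(.5187,-.3655,.15,MY)],[(.5187,-.3655,.051,MY)]])
E
```

```text
time_s: 33.6
tool_pos: [0.4798, -0.0013, 0.1894]
tool_rot: [2.279, 2.16, 0.0]
contact_force: [0.4, 0.7, -0.0]
opening: 0.599
gripper_force: 0.0
time_s: 34.4
tool_pos: [0.4995, -0.2485, 0.18]
tool_rot: [2.19, 2.251, 0.002]
contact_force: [-0.8, 0.8, -0.1]
opening: 0.597
gripper_force: 0.0
[4.36800e-01 2.70600e-01 8.16629e+01 8.03000e-02 4.10000e-02]
[4.50600e-01 3.69100e-01 8.18845e+01 8.11000e-02 4.13000e-02]
[5.25700e-01 2.60300e-01 8.18506e+01 7.99000e-02 4.10000e-02]
[5.39200e-01 3.50300e-01 8.13441e+01 8.24000e-02 4.11000e-02]
[-0.393, 0.052, 0.102, 0.0, 0.0, -0.0] rows 2.5
--
[0.0, 0.0, 0.33, 0.0, 0.0, 0.0] rows 2.0
--
```

View pics/v6.png

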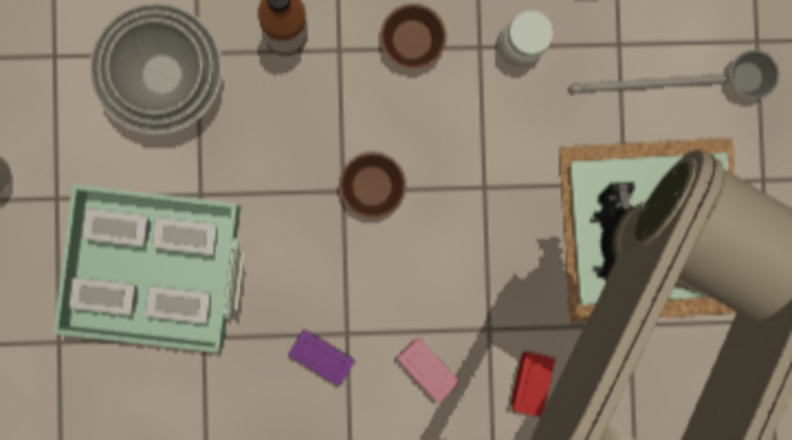

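All four tins stand flat inside (px 115,228; 185,236; 104,297; 179,304), and the bystanders are unchanged. Time to fetch the lid.

```bash
python3 -m pendant '[-0.16,0.021,0.03,0,0,0,0.6,-0.32,0.042,0.06,0,0,0,0.6,-0.393,0.052,0.102,0,0,0,0.6,-0.393,0.052,0.102,0,0,0,0.6,-0.393,0.052,0.102,0,0,0,0.6,-0.393,0.052,0.102,0,0,0,0.6]' 
python3 - <<'E'
from h import *
plan([[(.5186,-.3654,.052,1.96)]])
E
```

```text
time_s: 35.05
tool_pos: [0.5197, -0.3655, 0.1517]
tool_rot: [2.186, 2.251, 0.003]
contact_force: [0.4, -1.0, 0.3]
opening: 0.599
gripper_force: 0.0
[0.001, -0.005, 0.332, 0.001, 0.0, -0.001] rows 2.0
--
```

```bash
python3 -m pendant '[0.001,-0.004,0.08,0.001,0,-0.001,0.6,0.001,-0.004,0.18,0.001,0,-0.001,0.6,0.001,-0.004,0.27,0.001,0,-0.001,0.6,0.001,-0.004,0.32,0.001,0,-0.001,0.6,0.001,-0.004,0.33,0.001,0,-0.001,0.6,0.001,-0.004,0.33,0.001,0,-0.001,0.6]' 
python3 -m pendant '[0,0,0,0,0,0,0,0,0,0,0,0,0,0,0,0,0,0,0,0,0,0,0,0,0,0,0,0]' 60
python3 -m pendant '[0,0,-0.05,0,0,0,0,0,0,-0.15,0,0,0,0,0,0,-0.3,0,0,0,0,0,0,-0.45,0,0,0,0,0,0,-0.6,0,0,0,0,0,0,-0.68,0,0,0,0,0,0,-0.68,0,0,0,0,0,0,-0.68,0,0,0,0]'
python3 - <<'E'
from h import *
plan([[(.515,-.12,.255,0)],[(.5,.12,.255,-4)],[(.4888,.3079,.255,-8.1)]])
E
```

```text
time_s: 35.65
tool_pos: [0.5187, -0.3667, 0.0528]
tool_rot: [-2.183, -2.259, 0.005]
contact_force: [-0.7, 0.4, 0.7]
opening: 0.596
gripper_force: 0.0
time_s: 36.05
tool_pos: [0.5195, -0.3681, 0.0544]
tool_rot: [2.182, 2.256, -0.004]
contact_force: [-0.7, 1.2, 6.8]
opening: 0.265
gripper_force: 61.0
time_s: 36.85
tool_pos: [0.5186, -0.3667, 0.2559]
tool_rot: [-2.184, -2.258, 0.005]
contact_force: [-0.4, 0.9, -4.7]
opening: 0.266
gripper_force: 59.8
[0.822, 0.015, 0.002, -0.0, 0.0, 0.005] rows 4.9
--
[0.8, -0.05, 0.0, 0.0, 0.0, 0.011] rows 4.8
--
[0.622, -0.081, 0.0, 0.0, 0.0, 0.011] rows 3.8
--
```

```bash
python3 -m pendant '[0.1,0.002,0,0,0,0,0,0.24,0.004,0,0,0,0.001,0,0.38,0.006,0,0,0,0.002,0,0.52,0.009,0,0,0,0.003,0,0.66,0.012,0,0,0,0.004,0,0.822,0.015,0.002,0,0,0.005,0]' 
python3 -m pendant '[0.15,-0.01,0,0,0,0.002,0,0.3,-0.02,0,0,0,0.004,0,0.45,-0.03,0,0,0,0.006,0,0.6,-0.04,0,0,0,0.008,0,0.8,-0.05,0,0,0,0.011,0]' 
python3 -m pendant '[0.15,-0.02,0,0,0,0.002,0,0.3,-0.04,0,0,0,0.004,0,0.45,-0.06,0,0,0,0.007,0,0.56,-0.07,0,0,0,0.01,0,0.622,-0.081,0,0,0,0.011,0,0.622,-0.081,0,0,0,0.011,0,0.622,-0.081,0,0,0,0.011,0,0.622,-0.081,0,0,0,0.011,0,0.622,-0.081,0,0,0,0.011,0,0.622,-0.081,0,0,0,0.011,0]' 
python3 - <<'E'
from h import *
plan([[(.4886,.3066,.18,-8.1),(.4886,.3066,.12,-8.1),(.4886,.3066,.105,-8.1)]])
d=grab('side'); cv2.imwrite('pics/v7.png',cv2.resize(d['image'][80:280,100:366],None,fx=3,fy=3)[:,:,::-1])
E
```

```text
time_s: 37.45
tool_pos: [0.5132, -0.1186, 0.2516]
tool_rot: [-2.217, -2.219, 0.009]
contact_force: [0.6, -0.1, -3.3]
opening: 0.268
gripper_force: 59.8
time_s: 37.95
tool_pos: [0.498, 0.1109, 0.2514]
tool_rot: [-2.293, -2.142, 0.012]
contact_force: [0.8, -0.2, -3.6]
opening: 0.265
gripper_force: 59.8
time_s: 38.95
tool_pos: [0.4885, 0.2967, 0.2543]
tool_rot: [-2.368, -2.064, 0.005]
contact_force: [0.1, 0.6, -2.8]
opening: 0.269
gripper_force: 59.8
[0.033, -0.004, 0.248, -0.0, 0.0, 0.001] rows 1.5
[0.034, -0.003, 0.448, -0.0, 0.0, 0.001] rows 1.2
[0.034, -0.003, 0.498, -0.0, 0.0, 0.001] rows 0.3
--
```

View pics/v7.png

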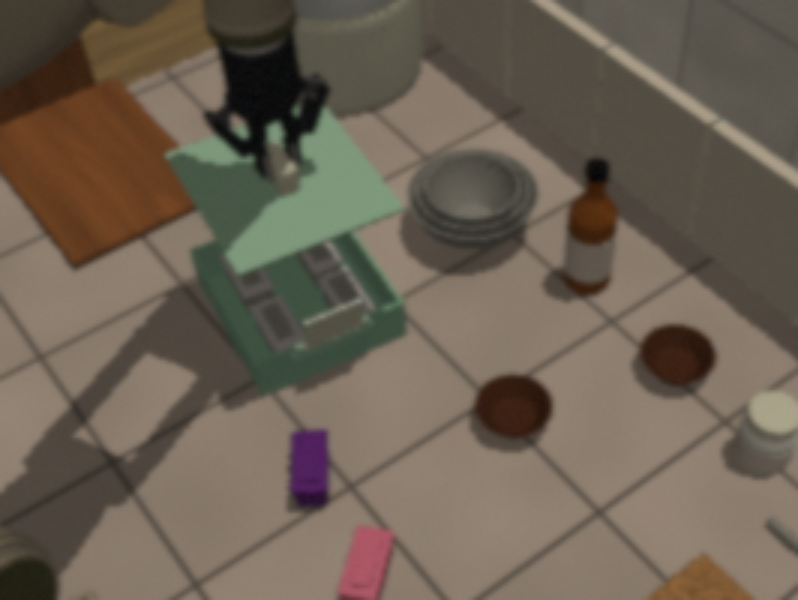

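The lid hangs level over the box, parallel to it, and needs about 10 mm more towards +y. I align it, then lower it.

```bash
python3 -m pendant '[0.034,-0.003,0,0,0,0.001,0,0.034,-0.003,0.05,0,0,0.001,0,0.034,-0.003,0.15,0,0,0.001,0,0.034,-0.003,0.25,0,0,0.001,0,0.034,-0.003,0.33,0,0,0.001,0,0.034,-0.003,0.39,0,0,0.001,0,0.034,-0.003,0.39,0,0,0.001,0,0.034,-0.003,0.39,0,0,0.001,0]' 
python3 - <<'E'
from h import *
plan([[(.4886,.3066,.115,-8.1),(.4886,.3066,.103,-8.1)]])
E
```

```text
time_s: 39.8
tool_pos: [0.488, 0.3075, 0.1368]
tool_rot: [-2.373, -2.058, 0.007]
contact_force: [-0.6, -0.2, -1.6]
opening: 0.267
gripper_force: 59.8
[-0.003, 0.003, 0.073, -0.001, 0.0, -0.0] rows 0.4
[-0.002, 0.003, 0.113, -0.001, 0.0, -0.0] rows 0.2
--
```

```bash
python3 -m pendant '[-0.002,0.003,0.03,-0.001,0,0,0,-0.002,0.003,0.055,-0.001,0,0,0,-0.002,0.003,0.073,-0.001,0,0,0,-0.002,0.003,0.085,-0.001,0,0,0,-0.002,0.003,0.095,-0.001,0,0,0,-0.002,0.003,0.103,-0.001,0,0,0,-0.002,0.003,0.11,-0.001,0,0,0,-0.002,0.003,0.11,-0.001,0,0,0]' 
python3 -m pendant '[0,0,0,0,0,0,0,0,0,0.004,0,0,0,0,0,0,0.004,0,0,0,0]'
```

```text
time_s: 40.6
tool_pos: [0.4891, 0.3067, 0.1042]
tool_rot: [2.37, 2.055, 0.001]
contact_force: [-0.2, 0.2, -3.3]
opening: 0.265
gripper_force: 59.9
time_s: 40.9
tool_pos: [0.4892, 0.3068, 0.1032]
tool_rot: [2.37, 2.055, 0.002]
contact_force: [-1.2, 0.5, -4.3]
opening: 0.266
gripper_force: 59.9
```

```bash
python3 -m pendant '[0,0,0.003,0,0,0,0,0,0,0.006,0,0,0,0,0,0,0.006,0,0,0,0]' 
python3 -m pendant '[0,0,0,0,0,0,0.6,0,0,0,0,0,0,0.6,0,0,0,0,0,0,0.6,0,0,0,0,0,0,0.6,0,0,-0.1,0,0,0,0.6,0,0,-0.25,0,0,0,0.6,0,0,-0.4,0,0,0,0.6,0,0,-0.4,0,0,0,0,0,0,-0.4,0,0,0,0,0,0,-0.4,0,0,0,0]'
python3 - <<'E'
from h import *
d=grab('side'); a=d['image'][100:220,130:290]
e=grab('top')['image'][160:250,100:220]
a=cv2.resize(a,None,fx=5,fy=5,interpolation=cv2.INTER_CUBIC); cv2.imwrite('pics/v8.png',a[:,:,::-1])
for w in (.21,.17): print(inbox(0,-w))
s=BOX; 
def B(x,y): return tuple(inbox(x,y))
plan([[(*B(0,-.17),.2,BY)],[(*B(0,-.17),.13,BY)]])
E
```

```text
time_s: 41.2
tool_pos: [0.4894, 0.3069, 0.1024]
tool_rot: [2.37, 2.055, 0.002]
contact_force: [-2.5, -1.5, 4.1]
opening: 0.271
gripper_force: 60.8
time_s: 42.2
tool_pos: [0.4882, 0.3068, 0.2202]
tool_rot: [2.371, 2.055, -0.001]
contact_force: [-0.2, -0.7, -0.7]
opening: 0.096
gripper_force: 0.0
[0.45572256 0.09925281]
[0.46156589 0.1388237 ]
[-0.566, -0.008, 0.067, 0.0, 0.001, 0.001] rows 3.4
--
[0.0, 0.0, 0.233, 0.0, 0.0, 0.0] rows 1.4
--
```

View pics/v8.png

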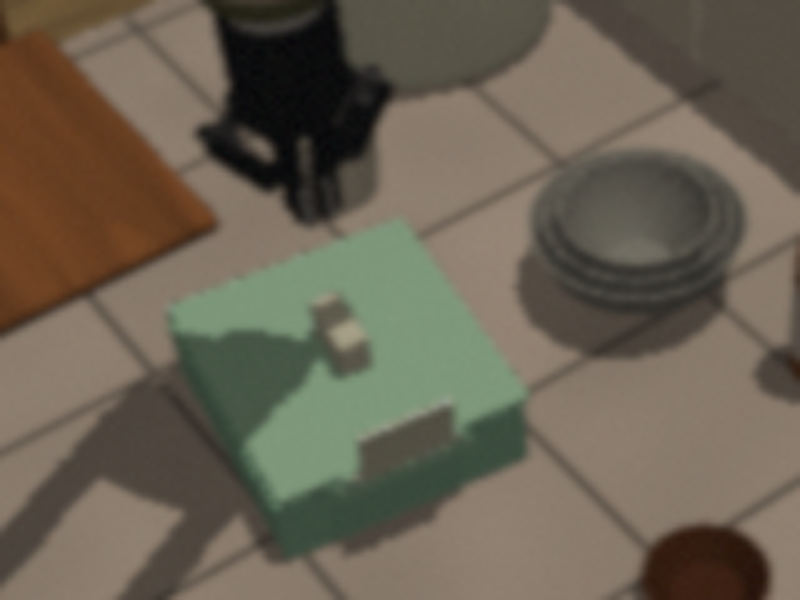

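The lid sits flush on the rim all round, with the latch flap upright at px (405,438). Next I go round to the flap's outer side with the fingers shut.

```bash
python3 -m pendant '[-0.14,0,0,0,0,0,0,-0.3,-0.004,0.02,0,0,0,0,-0.45,-0.006,0.04,0,0.001,0,0,-0.566,-0.008,0.067,0,0.001,0.001,0,-0.566,-0.008,0.067,0,0.001,0.001,0,-0.566,-0.008,0.15,0,0.001,0.001,0,-0.566,-0.008,0.23,0,0.001,0.001,0,-0.566,-0.008,0.28,0,0.001,0.001,0,-0.566,-0.008,0.28,0,0.001,0.001,0]' 
python3 - <<'E'
from h import *
def B(x,y): return tuple(inbox(x,y))
print(robot.tip_reach)
plan([[(*B(0,-.16),.135,BY),(*B(0,-.10),.135,BY),(*B(0,-.085),.125,BY)],[(*B(0,-.085),.104,BY)]])
E
```

```text
time_s: 43.2
tool_pos: [0.4602, 0.1391, 0.1343]
tool_rot: [-2.378, -2.049, -0.001]
contact_force: [-0.3, -0.1, 0.2]
opening: -0.0
gripper_force: 0.0
0.025
[0.033, 0.005, -0.002, -0.0, -0.0, -0.0] rows 0.2
[0.233, 0.004, -0.002, -0.0, -0.0, -0.0] rows 1.2
[0.283, 0.004, 0.032, -0.0, -0.0, -0.0] rows 0.4
--
[0.0, 0.0, 0.07, 0.0, 0.0, 0.0] rows 0.4
--
```

```bash
python3 -m pendant '[0.06,0.005,0,0,0,0,0,0.12,0.005,0,0,0,0,0,0.16,0.005,0,0,0,0,0,0.2,0.004,0,0,0,0,0,0.235,0.004,0,0,0,0,0,0.26,0.004,0.01,0,0,0,0,0.283,0.004,0.03,0,0,0,0,0.283,0.004,0.03,0,0,0,0]'
python3 -m pendant '[0,0,0.025,0,0,0,0,0,0,0.045,0,0,0,0,0,0,0.06,0,0,0,0,0,0,0.07,0,0,0,0,0,0,0.07,0,0,0,0]'
```

```text
time_s: 44.0
tool_pos: [0.4758, 0.2234, 0.128]
tool_rot: [-2.379, -2.051, -0.007]
contact_force: [0.0, -0.3, -0.3]
opening: 0.002
gripper_force: 0.0
time_s: 44.5
tool_pos: [0.4761, 0.2227, 0.1074]
tool_rot: [2.38, 2.05, 0.007]
contact_force: [-0.3, 0.6, -0.8]
opening: 0.001
gripper_force: 0.0
```

```bash
python3 -m pendant '[0,0,0.012,0,0,0,0,0,0,0.024,0,0,0,0,0,0,0.03,0,0,0,0,0,0,0.03,0,0,0,0]'
python3 -m pendant '[0,0,0.005,0,0,0,0,0,0,0.01,0,0,0,0,0,0,0.01,0,0,0,0]'
python3 - <<'E'
from h import *
d=grab('side'); a=d['image'][100:220,130:290]
a=cv2.resize(a,None,fx=5,fy=5,interpolation=cv2.INTER_CUBIC); cv2.imwrite('pics/v9.png',a[:,:,::-1])
E
```

```text
time_s: 44.9
tool_pos: [0.4763, 0.2229, 0.0988]
tool_rot: [2.38, 2.05, 0.008]
contact_force: [-0.2, 0.6, -0.1]
opening: -0.003
gripper_force: 0.0
time_s: 45.2
tool_pos: [0.4766, 0.2231, 0.0961]
tool_rot: [2.38, 2.05, 0.009]
contact_force: [-0.2, -0.2, -0.6]
opening: 0.001
gripper_force: 0.0
```

View pics/v9.png

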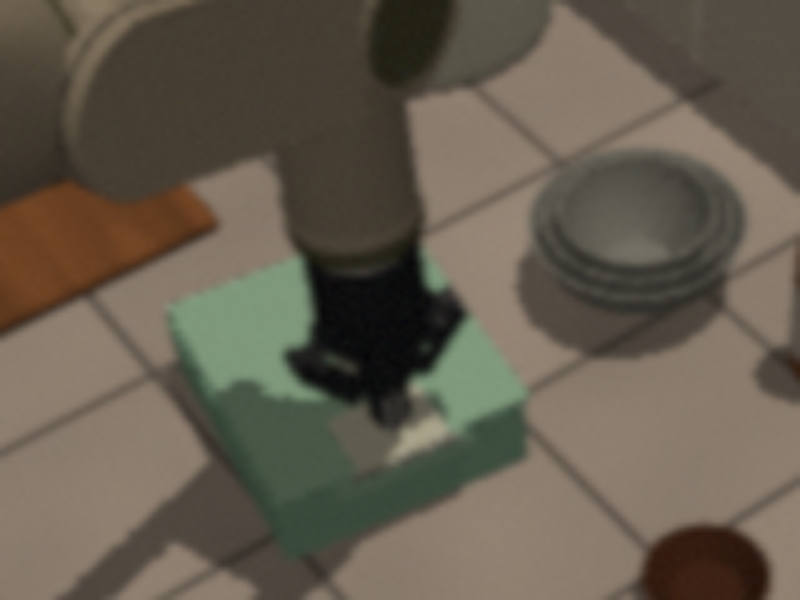

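The flap is down over the lid's edge (px 395,430). I press a little more until there is a clear contact force, then retreat.

```bash
python3 -m pendant '[0,0,0.003,0,0,0,0,0,0,0.006,0,0,0,0,0,0,0.006,0,0,0,0]'
python3 -m pendant '[0,0,0.003,0,0,0,0,0,0,0.005,0,0,0,0,0,0,0.005,0,0,0,0]'
```

```text
time_s: 45.55
tool_pos: [0.4767, 0.2231, 0.0958]
tool_rot: [2.38, 2.05, 0.009]
contact_force: [-6.3, -2.6, 13.7]
opening: -0.002
gripper_force: 7.0
time_s: 45.85
tool_pos: [0.4768, 0.2231, 0.0956]
tool_rot: [2.379, 2.05, 0.009]
contact_force: [-12.5, -5.3, 26.0]
opening: -0.001
gripper_force: 12.8
```

The press was firm at tip height 71 mm, exactly the shut height. I retreat and check.

```bash
python3 -m pendant '[0,0,-0.03,0,0,0,0,0,0,-0.15,0,0,0,0,0,0,-0.3,0,0,0,0,-0.1,0,-0.4,0,0,0,0,-0.25,0.05,-0.4,0,0,0,0,-0.4,0.1,-0.4,0,0,0,0,-0.55,0.1,-0.4,0,0,0,0,-0.7,0.1,-0.4,0,0,0,0,-0.85,0.1,-0.4,0,0,0,0,-1,0.1,-0.4,0,0,0,0]'
python3 -m pendant '[-0.15,0,0,0,0,0,0,-0.3,0,0,0,0,0,0,-0.3,0,0,0,0,0,0,-0.3,0,0,0,0,0,0]'
python3 - <<'E'
from h import *
d=grab('side'); a=d['image'][100:220,130:290]; f=lambda i,k:cv2.resize(i,k,interpolation=cv2.INTER_CUBIC)
e=grab('top')['image']
a=np.hstack([f(a,(400,300)),f(e[150:258,90:234],(400,300))]); b=f(e[90:290,60:480],(800,300))
cv2.imwrite('pics/v10.png',np.vstack([a,b])[:,:,::-1])
E
```

```text
time_s: 46.85
tool_pos: [0.4607, -0.0802, 0.2118]
tool_rot: [2.379, 2.05, 0.009]
contact_force: [0.7, 0.1, 0.0]
opening: -0.0
gripper_force: 0.0
time_s: 47.25
tool_pos: [0.4476, -0.1683, 0.2112]
tool_rot: [-2.383, -2.047, -0.009]
contact_force: [0.9, -0.1, 0.1]
opening: 0.001
gripper_force: 0.0
```

View pics/v10.png

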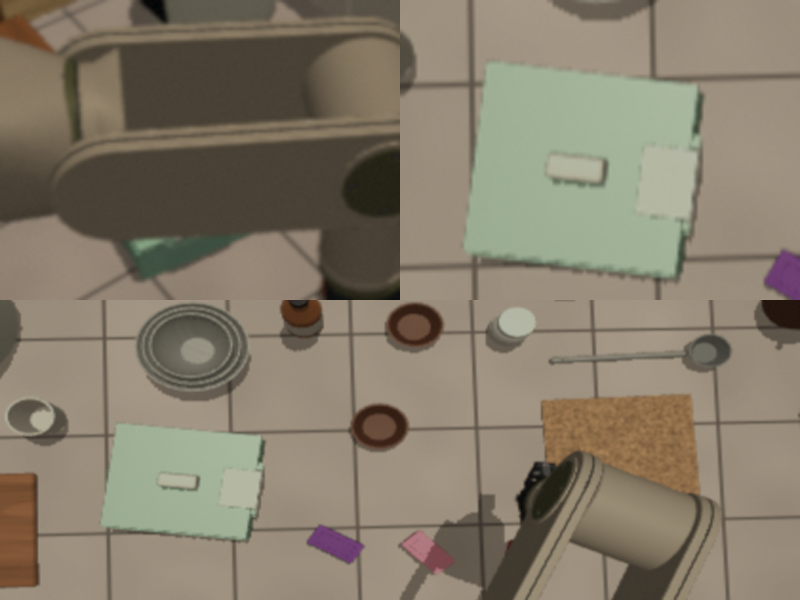

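The lid is home and the latch lies flat over its edge (px 668,182 top right). The bystanders I can see are unmoved and the robot is clear, so I hand in.

```bash
python3 -c "
from station import order
print(order.sign_off())"
```

```text
the job is handed in; nothing more can be done
None
```

Job handed in at about 47 s of robot time: all four steel tins stand flat in the mint box, the lid is home, the latch is shut, and nothing else that the last pictures showed had moved (the arm hid the red look-alike).

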